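# Set the cereal dispenser's shutter to the portion mark over nested bowls

## Task

Get the cereal dispenser ready for filling: gently set the small bowl inside the large one so that the large one catches spills, then slide the pair under the spout until the large bowl rests against both arms of the wooden V stop. Then turn the shutter wheel on its dial anticlockwise (seen from above) until its long pointed spoke lines up with the upright portion mark, and leave everything else, the mark included, where it is.

Things in the scene. Friction and masses are not known exactly. Their poses are not given: they have to be found in the camera images.
- dispenser: Fixed cereal dispenser, robot on its -x side, z up. Origin on the shelf straight below the shutter wheel's axis. White housing radius 46 mm, 125 to 210 mm high; on it an aluminium dial, radius 114 mm, top 215 mm high. Clear hopper radius 54 mm, 240 to 472 mm high, centred at x = +158 mm. A chute falls to -y to a spout (radius 34 mm, lower edge 98 mm high) at x = 0, y = -210 mm
- shutter_wheel (a joint): Turn of the shutter wheel, rad: 0 = shut (end stop), grows anticlockwise seen from above, to 5.0; stiff (about 0.22 N m), stays where left. The pointed spoke lies at 0.262 rad + this value, anticlockwise from the dispenser's +x axis
- wheel_hub (a point): On the vertical axis of the black shutter wheel, at spoke mid height, 245 mm above the shelf. Hub radius 19 mm, 231 to 261 mm high; four spokes at 90 degrees, 14 mm wide, 238 to 252 mm high: three plain, 75 mm from axis to end, the fourth longer with a diamond point. 23 mm free between spokes and dial. The hopper blocks the gripper on the +x side
- pointer_tip (a point): Tip of the long pointed spoke, 96 mm from the wheel's axis, at the mid height of the spokes
- mark_tip (a point): Where the pointer's tip must come: 96 mm from the wheel's axis, at spoke height, just in front of the portion mark. The mark is an upright black tab 8 mm wide on the dial, 102 to 114 mm from the axis, 215 to 259 mm above the shelf, set somewhere on the dial's robot side; a flat 3 mm rib leads inwards from it
- spout_spot (a point): Point on the shelf below the spout's centre, goal of the large bowl's centre. Around it stands a fixed wooden V stop 46 mm high: two arms 120 x 12 mm at 45 degrees, open to the dispenser's -y: the large bowl pushed along the dispenser's +y comes to rest on both arms, centred here
- large_bowl: Large blue ceramic bowl, wide and low: rim radius 72 mm, foot radius 48 mm, 48 mm high, wall 5 mm, inner floor 6 mm above its underside, about 0.36 kg, loose; origin at the centre of its underside, z up
- small_bowl: Small blue ceramic bowl, narrower and deeper: rim radius 46 mm, foot radius 32 mm, 58 mm high, wall 4 mm (nearly upright near the rim), inner floor 6 mm up, about 0.17 kg, loose; origin at the centre of its underside, z up
- glass_jar: Bystander: empty open glass jar, radius 40 mm, 105 mm high; origin at the centre of its underside
- tea_infuser: Bystander: stainless steel tea infuser, egg shaped, 56 mm wide, 76 mm high; origin at the centre of its underside
- wood_spatula: Bystander: wooden spatula 260 mm long lying on the shelf, along its x axis; origin at its middle
- tomato_tin: Bystander: food tin, radius 37 mm, 100 mm high; origin at the centre of its underside
- mug: Bystander: white mug, radius 40 mm, 90 mm high, handle towards its +y; origin at the centre of its underside
- spice_jar: Bystander: small amber glass jar, radius 24 mm, 85 mm high; origin at the centre of its underside
- wood_spoon: Bystander: wooden spoon 200 mm long lying on the shelf, along its x axis; origin at its middle
There are look-alikes about, which are no part of the job. What is shaped like the small_bowl but green is not meant. What is shaped like the large_bowl but turquoise is not meant.

How it is judged:
By the outcome, as a careful person would: the job done as asked, in the order asked, and still so for the second after the job is handed in, with the robot touching nothing.
It also fails if it takes over 72 s, if anything falls off the work surface, if the arm or the gripper's body presses on something with over 40 N, if the wrist force passes 120 N, or if a joint passes its speed limit or range.

## Robot

A 7-joint arm with a two-finger parallel gripper is mounted at the origin on the work surface. World frame = base frame: x ahead of the robot, y to its left, z up, the work surface at z = 0. Lengths are in m, angles in rad, forces in N, time in s.
With the tool pointing down it reaches from about 0.425 to 0.875 m from the base axis. Payload 4.7 kg.
Tool frame: the origin (TCP) lies midway between the tips of the shut fingers; the grasp point (between the pads) lies 19 mm behind it; z points along the fingers, y is the line along which they close (so a half turn about z gives the same grasp; the last joint's range is limited). The gripper opens to 87 mm and grips with 3 to 60 N. Pads are 19 mm wide; open, the fingers measure 117 mm over their backs; the gripper's body (75 mm by 190 mm) begins 51 mm behind the grasp point.
Start: joints at [-1.266, 0.321, -0.07, 1.45, 0.023, 1.371, -0.057], TCP at [0.186, 0.623, 0.192] pointing down, gripper open.
Joint ranges: [-2.86, 2.86], [-0.3, 2.09], [-1.38, 1.24], [0.06, 2.45], [-1.56, 4.7], [0.09, 2.05], [-2.69, 2.69]. Speed limits (rad/s): [2.57, 2.57, 3.14, 3.14, 3.14, 3.14, 3.14].

## Interface

Orientations are given as a rotation vector (axis times angle).
In Python, from bench import ctrl gives the robot as it stands. The module is installed in compiled form; this text tells all that it offers.
- The arm moves only by the tool carry_out, never from a script. Its argument "steps" is a list of rows, each a list of 7 numbers: the turn, a rotation vector about the world's x, y, z in degrees, then the shift along the world's x, y, z in cm, then the opening, from 0 (shut) to 1 (fully open). A call has 1 to 12 rows; each row is the pose to reach, as a shift and turn from the pose commanded when the call began; what a row does not reach only later rows make up. A row lasts 1/10 s, in which the tool goes at most 50 mm and 8.59 degrees, less where a joint would pass 70% of its speed; a pose out of reach is approached as far as the arm can. A call with a gripper value outside its range is refused whole. The fingers move at their own pace and stop on an object; "squeeze" is the grip in N (left out, the last holds). Time passes only in rows, so rows that repeat a pose let the fingers close. It gives the time, the measured TCP pose, the force, the opening and the grip force at its end, in the units of the state.
- ctrl.get_state(): the state, without advancing time (a new reading comes with each control period).
- ctrl.get_image(name): name is "scene" or "top"; returns a dict with "pixels" (480x640x3 uint8, red, green, blue), "camera_matrix" (3x3 intrinsics, pixels), "cam_to_world" (4x4, takes a point from camera to world coordinates). Camera axes: x right, y down, z forward; pixel columns grow to the right and rows downward; lengths in m; the calibration is good to about 2 mm. A picture is of the moment at which its call begins. There is no depth.
- ctrl.close_job(): hands the job in; it is judged then, once.
The state is a dict: "time": time; "joint_positions": joint angles; "qd": joint speeds; "joint_torque": joint torques, N m; "position": TCP position; "tool_rot": TCP orientation; "ft_force": force on the tool from outside, world axes, zero at the start; "torque": the same for the moment, N m; "grip_width": opening from 0.0 (shut) to 1.0 (fully open); "grip_force": force on a finger pad.
Only numpy, scipy, OpenCV 4.12 (cv2) and the standard library are available. Lean on these libraries where they do the work, as an engineer would, in place of code of your own. Each camera call takes 0.05 s, during which the arm holds its last target. There are 200 camera calls.

## Working session

There is one attempt and no reset: what is moved stays moved. The work goes in short steps, Python scripts to look and compute and a tool call to move; the robot and the scene stay as the last step left them, time stands still between calls to the robot, and variables do not carry over. Pictures are saved under pics/ and viewed, at most 10 in all, crops included, and the job is handed in when it is done.

Besides the shell and the picture viewer there is one more tool, called after "Call:" as a command line: name --pt "numbers of a row" for each row, then --argument value for the rest. carry_out: Moves the arm, as the interface text tells. Its arguments: {"type":"object","properties":{"steps":{"type":"array","items":{"type":"array","items":{"type":"number"}}},"squeeze":{"type":"number"}},"required":["steps"]}

```bash
mkdir -p pics; cat > h.py <<'E'
import numpy as np, cv2
from bench import ctrl
def grab(n,save=None):
    d=ctrl.get_image(n); im=cv2.cvtColor(np.array(d["pixels"]),cv2.COLOR_RGB2BGR)
    if save: cv2.imwrite("pics/"+save+".png",im)
    return im,np.array(d["camera_matrix"]),np.array(d["cam_to_world"])
def ray(K,T,uv):
    d=T[:3,:3]@np.linalg.solve(K,[uv[0],uv[1],1.]); return T[:3,3],d/np.linalg.norm(d)
def onz(K,T,uv,z):
    o,d=ray(K,T,uv); return o+d*(z-o[2])/d[2]
def proj(K,T,p):
    q=K@(T[:3,:3].T@(np.asarray(p)-T[:3,3])); return q[:2]/q[2]
E
python3 - <<'E'
from h import *
for n in("scene","top"):
    im,K,T=grab(n,n+"0"); print(n,K.round(1).tolist(),T.round(3).tolist())
s=ctrl.get_state(); print(s)
E
```

```text
scene [[447.5, 0.0, 318.6], [0.0, 447.5, 228.8], [0.0, 0.0, 1.0]] [[-0.87, 0.427, -0.248, 0.846], [0.493, 0.748, -0.444, 0.533], [-0.004, -0.508, -0.861, 1.223], [0.0, 0.0, 0.0, 1.0]]
top [[607.9, 0.0, 321.3], [0.0, 607.9, 233.8], [0.0, 0.0, 1.0]] [[0.083, -0.973, 0.217, 0.231], [-0.997, -0.08, 0.023, -0.015], [-0.005, -0.218, -0.976, 1.537], [0.0, 0.0, 0.0, 1.0]]
{'time': 0.1, 'joint_positions': array([-1.26589118,  0.32176545, -0.07008414,  1.45155846,  0.02257151,
        1.37079444, -0.05688802]), 'qd': array([-0.0003555 , -0.00332153, -0.00073904, -0.00202409, -0.00106178,
        0.00071891, -0.00092353]), 'joint_torque': array([ 6.07242582e-04, -4.92568338e+01, -4.05448666e-01, -3.13402176e+01,
       -6.41492335e-02,  3.94761830e-02,  6.68647363e-05]), 'position': array([0.1862515 , 0.62216986, 0.19145741]), 'tool_rot': array([-4.55108095e-01, -3.10826288e+00,  2.71588443e-03]), 'ft_force': array([0.03397041, 0.14262955, 1.10135679]), 'torque': array([-0.051162  , -0.01576557, -0.05269257]), 'grip_force': 0.0, 'grip_width': 1.0041854755295851}
```

View pics/top0.png

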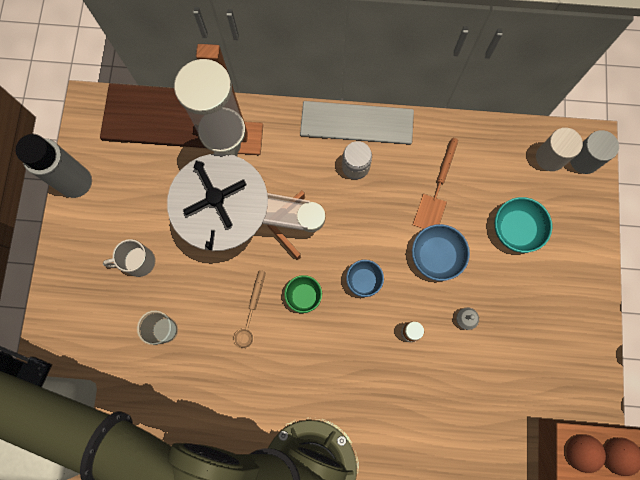

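View pics/scene0.png

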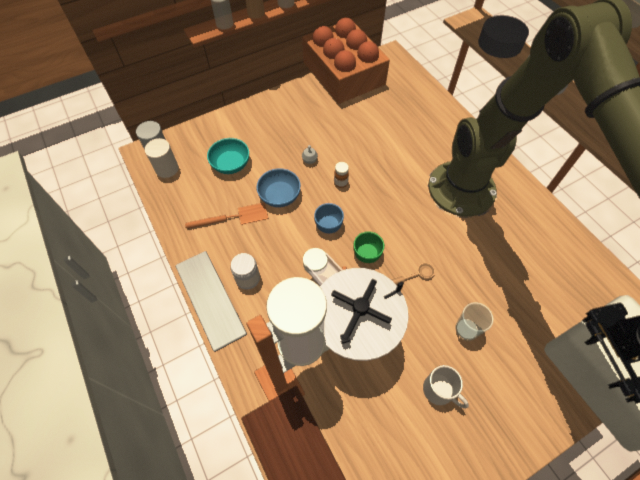

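Candidates in the top view:
- **Small bowl:** blue (365,279), which I take. The green one (303,294) is a decoy.
- **Large bowl:** blue (440,252), which I take. The turquoise one (523,225) is a decoy.
- **Other parts:** wheel hub (215,198), pointed spoke probably the one at (199,165), mark (210,240), spout (311,215).

The scene view agrees: small blue (329,217), large blue (279,188), mark (400,288).

```bash
python3 - <<'E'
from h import *
from scipy.optimize import least_squares
def circ(P):
    r=least_squares(lambda q:np.hypot(P[:,0]-q[0],P[:,1]-q[1])-q[2],[*P.mean(0),.06],loss='soft_l1',f_scale=.002); return r.x
for n in("top","scene"):
    im,K,T=grab(n); hsv=cv2.cvtColor(im,cv2.COLOR_BGR2HSV)
    for nm,lo,hi in(("blue",(98,70,40),(120,255,255)),("green",(50,100,40),(75,255,255)),("turq",(80,100,40),(95,255,255))):
        m=cv2.inRange(hsv,lo,hi); m=cv2.morphologyEx(m,cv2.MORPH_CLOSE,np.ones((5,5)))
        for c in cv2.findContours(m,cv2.RETR_EXTERNAL,cv2.CHAIN_APPROX_NONE)[0]:
            if cv2.contourArea(c)<300: continue
            px=c[:,0].mean(0)
            for z in(.048,.058):
                h=cv2.convexHull(c)[:,0]; P=np.array([onz(K,T,p,z)[:2] for p in c[:,0]])
                print(n,nm,px.round(),z,circ(P).round(4))
    # black wheel
    m=cv2.inRange(hsv,(0,0,0),(180,255,60)); c0=(215,198) if n=="top" else (361,306)
    box=np.zeros_like(m); cv2.circle(box,c0,58,255,-1); m&=box
    N,l,st,ce=cv2.connectedComponentsWithStats(m)
    for i in range(1,N):
        if st[i,4]>15: print(n,i,st[i],ce[i].round(1))
    big=1+np.argmax(st[1:,4]); 
    e=cv2.morphologyEx((l==big).astype(np.uint8),cv2.MORPH_OPEN,cv2.getStructuringElement(cv2.MORPH_ELLIPSE,(13,13)))
    ys,xs=np.nonzero(e); print("hub px",xs.mean() if len(xs) else None,ys.mean() if len(ys) else None,len(xs))
    if len(xs): print("hub@.255",onz(K,T,(xs.mean(),ys.mean()),.255).round(4))
    # dial fit
    w=cv2.inRange(hsv,(0,0,130),(180,45,255))&box
    cv2.imwrite(f"pics/{n}_crop.png",cv2.resize(im[c0[1]-65:c0[1]+75,c0[0]-70:c0[0]+120],None,fx=4,fy=4,interpolation=cv2.INTER_CUBIC))
    if n=="top": t=im[200:320,270:480]
    else: cv2.imwrite("pics/bowls.png",np.vstack([cv2.resize(t,(800,300)),cv2.resize(im[140:280,240:420],(800,300))]))
E
```

```text
top blue [364. 278.] 0.048 [ 0.4596 -0.0964  0.0446]
top blue [364. 278.] 0.058 [ 0.4581 -0.0959  0.0443]
top blue [440. 252.] 0.048 [ 0.5398 -0.2795  0.0697]
top blue [440. 252.] 0.058 [ 0.5377 -0.2778  0.0692]
top green [303. 294.] 0.048 [0.4082 0.052  0.0448]
top green [303. 294.] 0.058 [0.407  0.0515 0.0445]
top turq [523. 225.] 0.048 [ 0.6273 -0.4837  0.0703]
top turq [523. 225.] 0.058 [ 0.6246 -0.4806  0.0698]
top 1 [190 142  17   7  58] [198.2 145.3]
top 9 [184 161  62  67 939] [213.2 195.2]
top 21 [205 231   9  19  83] [209.8 241.6]
hub px 214.15129151291512 196.62361623616235 271
hub@.255 [0.58   0.2553 0.255 ]
scene blue [329. 218.] 0.048 [ 0.4612 -0.0932  0.0459]
scene blue [329. 218.] 0.058 [ 0.4645 -0.0878  0.0455]
scene blue [278. 187.] 0.048 [ 0.5433 -0.2739  0.0688]
scene blue [278. 187.] 0.058 [ 0.5459 -0.267   0.0682]
scene green [368. 247.] 0.048 [0.41   0.0535 0.0469]
scene green [368. 247.] 0.058 [0.4137 0.0576 0.0465]
scene turq [228. 156.] 0.048 [ 0.6313 -0.4762  0.0711]
scene turq [228. 156.] 0.058 [ 0.6331 -0.4676  0.0704]
scene 5 [332 280  59  64 741] [360. 310.]
scene 6 [385 282  18  16  56] [396.4 289.1]
hub px None None 0
```

View pics/top_crop.png

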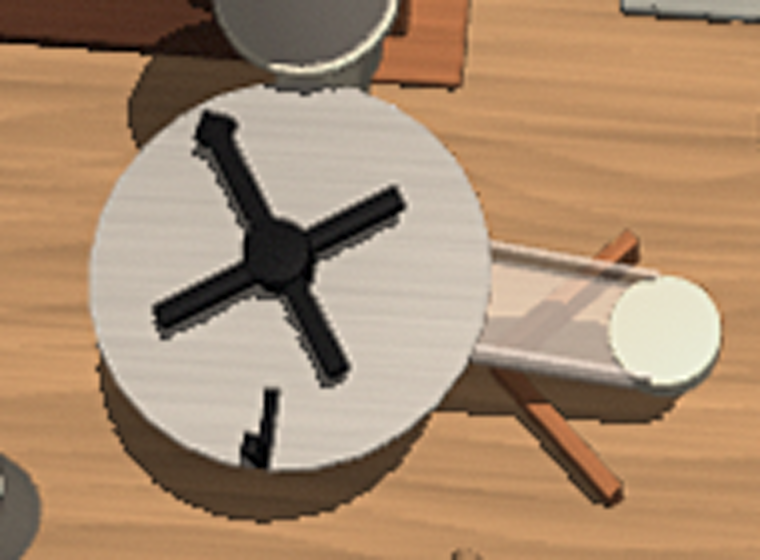

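View pics/bowls.png

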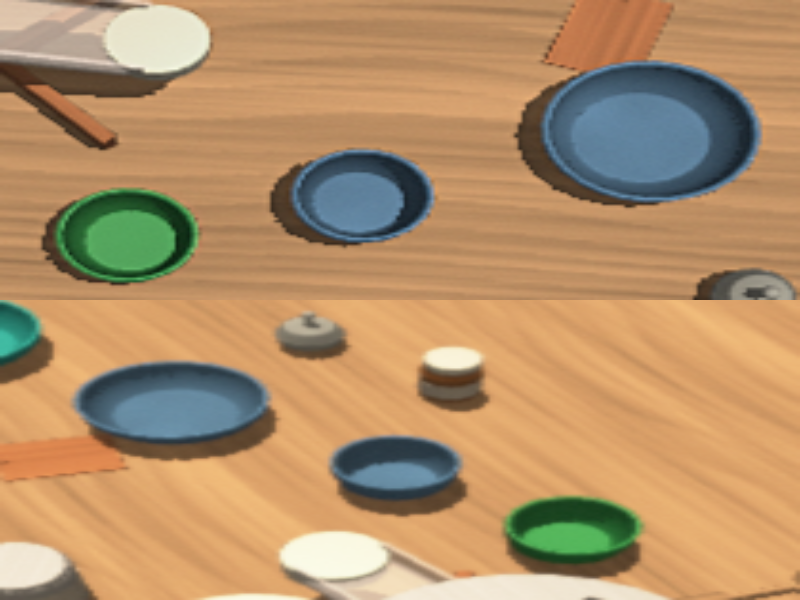

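The crop confirms the choice: blue small bowl, blue large bowl, with the spatula blade touching or under the large bowl's far rim in the view. Next I refine the positions and the dispenser pose.

```bash
cat >> h.py <<'E'
from scipy.optimize import least_squares
def bowl_fit(n,im,K,T,px,z,R,col=((98,70,40),(120,255,255))):
    """rim circle of known radius, from contour points on the half away from the camera"""
    m=cv2.morphologyEx(cv2.inRange(cv2.cvtColor(im,cv2.COLOR_BGR2HSV),*col),cv2.MORPH_CLOSE,np.ones((5,5)))
    cs=[c for c in cv2.findContours(m,cv2.RETR_EXTERNAL,cv2.CHAIN_APPROX_NONE)[0] if cv2.contourArea(c)>200]
    c=min(cs,key=lambda c:np.hypot(*(c[:,0].mean(0)-px)))
    P=np.array([onz(K,T,p,z)[:2] for p in c[:,0]]); g=P.mean(0); d=g-T[:2,3]; d/=np.linalg.norm(d)
    P=P[(P-g)@d>-.2*R]
    r=least_squares(lambda q:np.hypot(*(P-q).T)-R+.0008,g,loss='soft_l1',f_scale=.002); return r.x,np.sqrt(np.mean(r.fun**2))
def tri(rs):
    A=sum(np.eye(3)-np.outer(d,d) for o,d in rs); b=sum((np.eye(3)-np.outer(d,d))@o for o,d in rs); return np.linalg.solve(A,b)
E
python3 - <<'E'
from h import *
S={"top":dict(s=(364,278),l=(440,252),spout=(311,215),hop=(203,85),wheel=(215,198)),"scene":dict(s=(329,218),l=(278,187),spout=(316,261),hop=(297,305),wheel=(361,306))}
R={"spout":[],"hop":[],"hub":[]}
for n in S:
    im,K,T=grab(n); g=S[n]; hsv=cv2.cvtColor(im,cv2.COLOR_BGR2HSV)
    print(n,"small",bowl_fit(n,im,K,T,g["s"],.058,.046),"large",bowl_fit(n,im,K,T,g["l"],.048,.072))
    for k,r in(("spout",22),("hop",40)):
        m=cv2.inRange(hsv,(20,0,215),(80,60,255)); b=np.zeros_like(m); cv2.circle(b,g[k],r,255,-1); m&=b
        c=max(cv2.findContours(m,cv2.RETR_EXTERNAL,cv2.CHAIN_APPROX_NONE)[0],key=cv2.contourArea)
        e=cv2.fitEllipse(cv2.convexHull(c)); print(n,k,np.round(e[0],1),np.round(e[1],1)); R[k].append(ray(K,T,e[0]))
    # wheel dark points
    m=cv2.inRange(hsv,(0,0,0),(180,255,60)); b=np.zeros_like(m); cv2.circle(b,g["wheel"],56,255,-1); m&=b
    # dial: bright low-sat contour
    m2=cv2.inRange(hsv,(0,0,120),(180,60,255)); 
    N,l,st,ce=cv2.connectedComponentsWithStats(m2); 
    lab=np.bincount(l[g["wheel"][1]-45:g["wheel"][1]+45,g["wheel"][0]-45:g["wheel"][0]+45].ravel(),minlength=N); lab[0]=0; i=lab.argmax()
    c=max(cv2.findContours((l==i).astype(np.uint8),cv2.RETR_EXTERNAL,cv2.CHAIN_APPROX_NONE)[0],key=cv2.contourArea)
    P=np.array([onz(K,T,p,.215)[:2] for p in c[:,0]])
    r=least_squares(lambda q:np.hypot(*(P-q).T)-.1135,[.575,.255],loss='cauchy',f_scale=.0015); print(n,"dial",r.x,np.median(abs(r.fun)))
    np.save(n+"_dial.npy",r.x)
for k in("spout","hop"): print(k,tri(R[k]))
E
```

```text
top small (array([ 0.45719527, -0.09552856]), np.float64(0.000984521658650685)) large (array([ 0.53837175, -0.27847604]), np.float64(0.0011432526065031751))
top spout [310.7 214.9] [26.3 27.3]
top hop [202.1  84.4] [49.9 54.9]
top dial [0.58223306 0.255713  ] 0.002395391356002488
scene small (array([ 0.46367226, -0.08962445]), np.float64(0.002836383364891642)) large (array([ 0.54437732, -0.27211377]), np.float64(0.0029343151570961953))
scene spout [314.8 258.6] [21.3 23.7]
scene hop [301.  304.3] [56. 71.]
scene dial [0.58529219 0.25575457] 0.028921997493686277
spout [0.58748479 0.04626267 0.13057928]
hop [0.73635524 0.26193223 0.4714121 ]
```

Call:
carry_out --pt "0 0 0 5 -8 5 0.5" --pt "0 0 0 20 -35 9 0.5" --pt "0 0 0 20 -35 9 0.5" --pt "0 0 0 20 -35 9 0.5" --pt "0 0 0 20 -35 9 0.5" --pt "0 0 0 20 -35 9 0.5" --pt "0 0 0 20 -35 9 0.5" --pt "0 0 0 20 -35 9 0.5" --pt "0 0 0 20 -35 9 0.5" --pt "0 0 0 20 -35 9 0.5" --pt "0 0 0 20 -35 9 0.5"

```text
time: 1.4
position: [0.3855, 0.274, 0.2823]
tool_rot: [-0.453, -3.108, -0.001]
ft_force: [-0.6, -0.4, -0.0]
grip_width: 0.498
grip_force: 0.0
```

```bash
python3 - <<'E'
from h import *
_,K,T=grab("top"); _,K2,T2=grab("scene")
for nm,p,z in(("arm end a",(297.5,257.5),.046),("arm end b",(302.5,193),.046),("spatula corner L",(414,223),.004),("spatula corner R",(441,229),.004),("infuser",(467,317),.05),("spice",(414,331),.085),("tip",(198.5,164),.247),("mark in px",(212,233),.217),("marktop",(207,243),.259),("plain1",(185,212),.252),("plain3",(246,184),.252),("plain2",(229,226),.252)):
    print(nm,onz(K,T,p,z).round(4))
print("spot px",proj(K,T,(.5875,.046,0)),proj(K2,T2,(.5875,.046,0)))
# wheel spokes: dark pixels in polar about the axis from saved picture
A=np.array([.5815,.2555])
for n,K,T,z in(("top",K,T,.252),("scene",K2,T2,.252)):
    im=cv2.imread(f"pics/{n}0.png"); hsv=cv2.cvtColor(im,cv2.COLOR_BGR2HSV); m=cv2.inRange(hsv,(0,0,0),(180,255,55))
    pts=np.array([onz(K,T,(x,y),z)[:2]-A for y,x in zip(*np.nonzero(m))]); r=np.hypot(*pts.T); a=np.degrees(np.arctan2(pts[:,1],pts[:,0]))%360
    for lo,hi in((35,70),(80,97)):
        s=(r>lo/1e3)&(r<hi/1e3); h=np.histogram(a[s],36,(0,360))[0]; print(n,lo,[(10*i,int(v)) for i,v in enumerate(h) if v])
s=ctrl.get_state(); print(s["time"],s["position"],s["joint_positions"].round(2))
E
```

```text
arm end a [0.4972 0.0733 0.046 ]
arm end b [0.6647 0.0758 0.046 ]
spatula corner L [ 0.6199 -0.2169  0.004 ]
spatula corner R [ 0.6096 -0.2872  0.004 ]
infuser [ 0.384  -0.3507  0.05  ]
spice [ 0.3372 -0.2193  0.085 ]
tip [0.6545 0.301  0.247 ]
mark in px [0.5063 0.258  0.217 ]
marktop [0.4748 0.2573 0.259 ]
plain1 [0.5409 0.3153 0.252 ]
plain3 [0.6153 0.1893 0.252 ]
plain2 [0.5175 0.2157 0.252 ]
spot px [311.88998164 227.41957682] [315.24221083 278.28120757]
top 35 [(20, 21), (30, 60), (40, 7), (110, 25), (120, 62), (130, 22), (200, 34), (210, 55), (220, 1), (280, 2), (290, 48), (300, 54), (310, 1)]
top 80 [(20, 10), (30, 29), (40, 1), (180, 23)]
scene 35 [(20, 2), (30, 58), (40, 8), (100, 9), (110, 52), (120, 17), (160, 4), (200, 24), (210, 29), (300, 18), (310, 30), (320, 1)]
scene 80 [(20, 3), (30, 32), (40, 1), (170, 16)]
1.5 [0.38495256 0.27460781 0.28188375] [-0.9  -0.09  0.21  1.73  0.02  1.5   0.59]
```

Call:
carry_out --pt "0 0 0 8.6 -32.7 -17 0.5" --pt "0 0 0 8.6 -32.7 -17 0.5" --pt "0 0 0 8.6 -32.7 -17 0.5" --pt "0 0 0 8.6 -32.7 -17 0.5" --pt "0 0 0 8.6 -32.7 -17 0.5" --pt "0 0 0 8.6 -32.7 -17 0.5" --pt "0 0 0 8.6 -32.7 -17 0.5" --pt "0 0 0 8.6 -32.7 -17 0.5" --pt "0 0 0 8.6 -32.7 -17 0.5" --pt "0 0 0 8.6 -32.7 -17 0.5"

```text
time: 2.5
position: [0.4722, -0.0528, 0.1119]
tool_rot: [-0.453, -3.107, 0.0]
ft_force: [-0.6, 2.0, -0.5]
grip_width: 0.504
grip_force: 0.0
```

```bash
python3 - <<'E'
from h import *
s=ctrl.get_state(); p=s["position"]; print(s["time"],p,s["tool_rot"].round(3),s["joint_positions"].round(2))
im,K,T=grab("top"); im2,K2,T2=grab("scene")
def c(im,uv):
    u,v=map(int,uv); u=max(100,u); return cv2.resize(im[v-75:v+75,u-100:u+100],(400,300),interpolation=cv2.INTER_CUBIC)
cv2.imwrite("pics/g1.png",np.hstack([c(im,proj(K,T,(.458,-.095,.06))),c(im2,proj(K2,T2,(.458,-.095,.06)))]))
E
```

```text
2.5 [ 0.47219362 -0.05277732  0.11193228] [-0.453 -3.107  0.   ] [-0.59 -0.01  0.65  1.99  0.01  1.16  1.34]
```

View pics/g1.png

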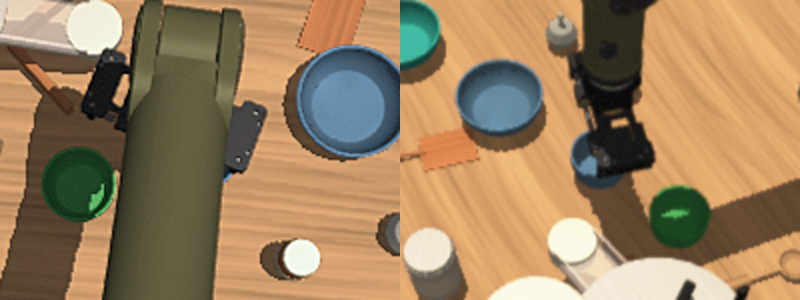

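The view is mostly blocked by the arm. It shows the gripper over the small bowl's near wall, at about (610,155) in the scene half, with nothing else close by.

Call:
carry_out --pt "0 0 0 0 0 -4 0.5" --pt "0 0 0 0 0 -5.5 0.5" --pt "0 0 0 0 0 -6.5 0.5" --pt "0 0 0 0 0 -7.1 0.5" --pt "0 0 0 0 0 -7.1 0.5"

```text
time: 3.1
position: [0.4725, -0.0535, 0.0415]
tool_rot: [-0.453, -3.109, -0.0]
ft_force: [-0.8, 0.2, 0.2]
grip_width: 0.5
grip_force: 0.0
```

Call:
carry_out --pt "0 0 0 0 0 0 0.2" --pt "0 0 0 0 0 0 0" --pt "0 0 0 0 0 0 0" --pt "0 0 0 0 0 0 0" --pt "0 0 0 0 0 0 0" --pt "0 0 0 0 0 0 0" --pt "0 0 0 0 0 0 0" --squeeze 25

```text
time: 3.8
position: [0.4724, -0.0543, 0.0415]
tool_rot: [0.455, 3.108, 0.0]
ft_force: [-0.3, -0.4, -0.4]
grip_width: 0.015
grip_force: 0.0
```

```bash
python3 - <<'E'
from h import *
s=ctrl.get_state(); print(s["grip_width"],s["grip_force"],s["ft_force"])
im2,K2,T2=grab("scene"); im,K,T=grab("top")
for k,i,a,b in(("scene",im2,K2,T2),("top",im,K,T)):
    m=cv2.inRange(cv2.cvtColor(i,cv2.COLOR_BGR2HSV),(98,70,40),(120,255,255)); n,l,st,ce=cv2.connectedComponentsWithStats(m); print(k,[(st[j].tolist(),ce[j].round().tolist()) for j in range(1,n) if st[j,4]>60])
u,v=map(int,proj(K2,T2,(.458,-.095,.06))); cv2.imwrite("pics/g2.png",cv2.resize(im2[v-60:v+60,u-70:u+90],(800,600),interpolation=cv2.INTER_CUBIC))
E
```

```text
0.01549428628334403 0.0 [-0.33980546 -0.35385719 -0.41827542]
scene [([258, 170, 42, 36, 1210], [278.0, 187.0]), ([315, 209, 11, 23, 112], [319.0, 221.0])]
top [([412, 225, 57, 56, 2497], [440.0, 252.0])]
```

View pics/g2.png

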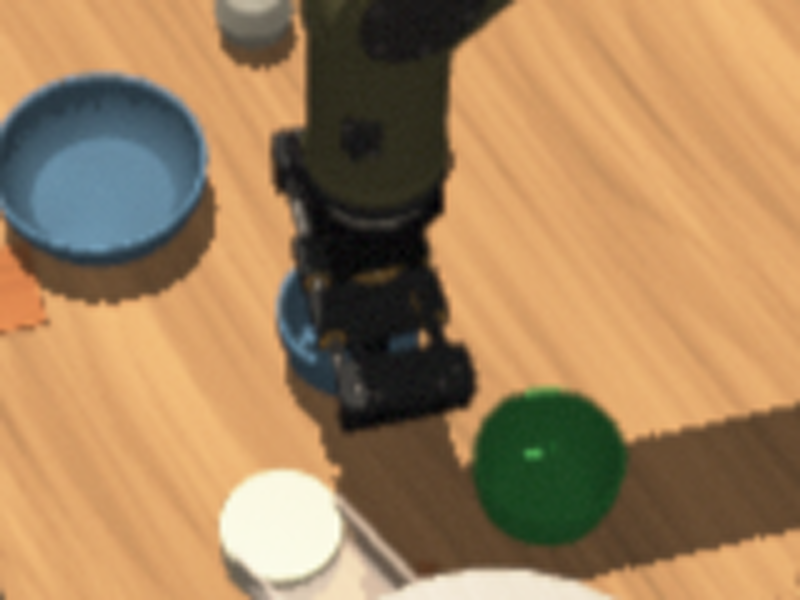

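Call:
carry_out --pt "0 0 0 0 0 0 0" --pt "0 0 0 0 0 0 0" --pt "0 0 0 0 0 0 0"

```text
time: 4.2
position: [0.4724, -0.0543, 0.0415]
tool_rot: [0.455, 3.108, 0.0]
ft_force: [0.0, 1.0, 0.1]
grip_width: 0.005
grip_force: 0.0
```

The gripper closed on nothing, although the bowl is still visible beside it at about (315–325, 209–232) in the full scene image. I'll check whether it moved.

```bash
python3 - <<'E'
from h import *
a=cv2.imread("pics/scene0.png"); b,K,T=grab("scene")
f=lambda i:cv2.inRange(cv2.cvtColor(i,cv2.COLOR_BGR2HSV),(98,70,40),(120,255,255))
A,B=f(a),f(b)
for v in range(204,236,2):
    x=np.nonzero(A[v,300:360])[0]+300; y=np.nonzero(B[v,300:360])[0]+300
    print(v,(x.min(),x.max()) if len(x) else None,y.tolist())
t=(.4724,-.0543); print("tcp px",proj(K,T,(*t,.0415)),proj(K,T,(*t,.058)))
print("near wall px",proj(K,T,(.458+.044*.287,-.0955+.044*.957,.058)), "centre",proj(K,T,(.458,-.0955,.058)))
E
```

```text
204 (np.int64(328), np.int64(329)) []
206 (np.int64(321), np.int64(336)) []
208 (np.int64(319), np.int64(339)) []
210 (np.int64(317), np.int64(340)) [317, 318]
212 (np.int64(316), np.int64(341)) [316, 317, 318]
214 (np.int64(316), np.int64(342)) [316, 317, 318, 319]
216 (np.int64(316), np.int64(342)) [316, 317, 318, 319, 320]
218 (np.int64(315), np.int64(342)) [315, 316, 317, 318, 319, 320]
220 (np.int64(316), np.int64(341)) [316, 317, 318, 319, 320, 321, 340, 341]
222 (np.int64(316), np.int64(341)) [316, 317, 318, 319, 320, 321, 337, 338, 339, 340, 341]
224 (np.int64(317), np.int64(340)) [317, 318, 319, 320, 321, 322, 323, 337]
226 (np.int64(318), np.int64(339)) [318, 319, 320, 321, 322, 323, 324]
228 (np.int64(319), np.int64(338)) [319, 320, 321, 322, 323, 324, 325]
230 (np.int64(322), np.int64(335)) [322, 323, 324, 325]
232 (np.int64(327), np.int64(331)) []
234 None []
tcp px [331.80549374 229.50532674] [331.92014209 226.74457507]
near wall px [332.57619115 226.71914435] centre [329.17451998 214.77499567]
```

The bowl has not moved and its wall lies between the fingers, so the tips passed above the wall or the pads sit further back than I assumed. I'll reopen, go deeper, and try again.

Call:
carry_out --pt "0 0 0 0 0 0.5 0.5" --pt "0 0 0 0 0 0.5 0.5" --pt "0 0 0 0 0 0.5 0.5" --pt "0 0 0 0 0 0 0.5" --pt "0 0 0 0 0 -1.2 0.5" --pt "0 0 0 0 0 -1.2 0.2" --pt "0 0 0 0 0 -1.2 0" --pt "0 0 0 0 0 -1.2 0" --pt "0 0 0 0 0 -1.2 0" --pt "0 0 0 0 0 -1.2 0" --pt "0 0 0 0 0 -1.2 0" --pt "0 0 0 0 0 -1.2 0" --squeeze 25

```text
time: 5.45
position: [0.4725, -0.0543, 0.0296]
tool_rot: [0.455, 3.108, 0.0]
ft_force: [-0.6, -0.1, 0.3]
grip_width: 0.018
grip_force: 0.0
```

```bash
python3 - <<'E'
from h import *
b,K,T=grab("scene"); print(ctrl.get_state()["grip_width"]); s=6; u0,v0=270,160
c=cv2.resize(b[v0:v0+100,u0:u0+130],None,fx=s,fy=s,interpolation=cv2.INTER_CUBIC)
for z,col in((.058,(0,255,255)),):
    for a in np.radians(range(0,360,15)):
        q=(proj(K,T,(.458+.046*np.cos(a),-.0955+.046*np.sin(a),z))-(u0,v0)+.5)*s; cv2.circle(c,tuple(int(x) for x in q),2,col,-1)
for z in(.0296,.0486,.10,.15):
    q=(proj(K,T,(.4725,-.0543,z))-(u0,v0)+.5)*s; cv2.circle(c,tuple(int(x) for x in q),4,(0,0,255),-1)
cv2.imwrite("pics/g3.png",cv2.convertScaleAbs(c,alpha=1.6))
E
```

```text
0.013079309423896755
```

View pics/g3.png

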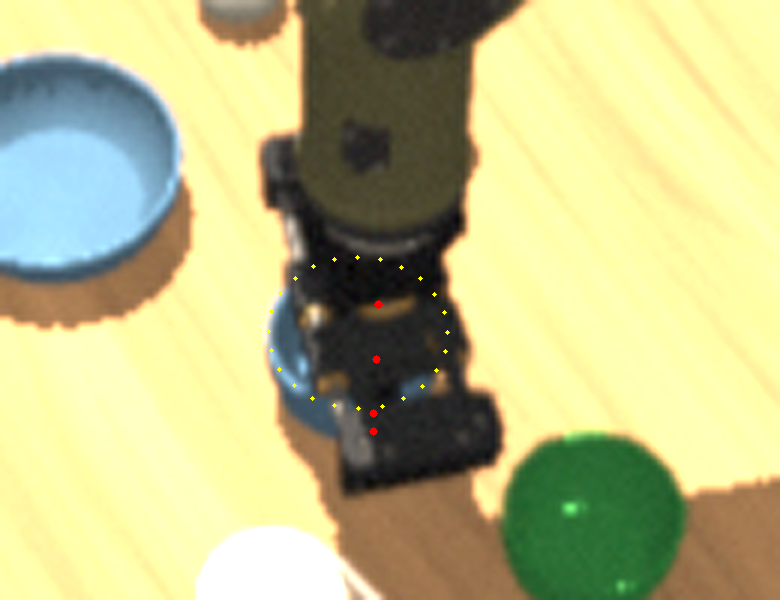

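The overlay puts the TCP (374,431) on the bowl's near rim, and the predicted rim matches the bowl's outline. I'll probe deeper with open fingers, watching the force.

Call:
carry_out --pt "0 0 0 0 0 0 0.5" --pt "0 0 0 0 0 0 0.5" --pt "0 0 0 0 0 0 0.5" --pt "0 0 0 0 0 -0.7 0.5" --pt "0 0 0 0 0 -1.4 0.5" --pt "0 0 0 0 0 -1.4 0.2" --pt "0 0 0 0 0 -1.4 0" --pt "0 0 0 0 0 -1.4 0" --pt "0 0 0 0 0 -1.4 0" --pt "0 0 0 0 0 -1.4 0" --pt "0 0 0 0 0 -1.4 0" --pt "0 0 0 0 0 -1.4 0"

```text
time: 6.7
position: [0.4729, -0.0549, 0.0158]
tool_rot: [0.455, 3.107, -0.001]
ft_force: [0.1, -2.9, 0.7]
grip_width: 0.058
grip_force: 23.9
```

The wall is gripped at TCP z ≈ 0.016, so the pads sit well behind the tips. That is deeper than I want for setting it inside the large bowl, so I'll regrip higher.

Call:
carry_out --pt "0 0 0 0 0 0 0.2" --pt "0 0 0 0 0 0 0.2" --pt "0 0 0 0 0 0.4 0.2" --pt "0 0 0 0 0 0.8 0.2" --pt "0 0 0 0 0 0.8 0" --pt "0 0 0 0 0 0.8 0" --pt "0 0 0 0 0 0.8 0" --pt "0 0 0 0 0 0.8 0" --pt "0 0 0 0 0 0.8 0"

```text
time: 7.6
position: [0.4727, -0.0542, 0.0236]
tool_rot: [0.455, 3.108, 0.0]
ft_force: [0.9, -0.2, 1.0]
grip_width: 0.038
grip_force: 23.6
```

Call:
carry_out --pt "0 0 0 0 0 0 0.2" --pt "0 0 0 0 0 0 0.2" --pt "0 0 0 0 0 -0.4 0.2" --pt "0 0 0 0 0 -0.4 0.2" --pt "0 0 0 0 0 -0.4 0" --pt "0 0 0 0 0 -0.4 0" --pt "0 0 0 0 0 -0.4 0" --pt "0 0 0 0 0 -0.4 0" --pt "0 0 0 0 0 0.6 0" --pt "0 0 0 0 0 2 0" --pt "0 0 0 0 0 3.6 0" --pt "0 0 0 0 0 3.6 0" --squeeze 40

```text
time: 8.8
position: [0.4741, -0.0541, 0.0616]
tool_rot: [0.455, 3.105, 0.003]
ft_force: [0.0, -0.9, -2.9]
grip_width: 0.042
grip_force: 39.6
```

Call:
carry_out --pt "0 0 0 0 0 3 0" --pt "0 0 0 0 0 6 0" --pt "0 0 0 2 -4.7 6 0" --pt "0 0 0 4 -9.4 6 0" --pt "0 0 0 6 -14 6 0" --pt "0 0 0 8 -18.8 6 0" --pt "0 0 0 8 -18.8 6 0" --pt "0 0 0 8 -18.8 6 0" --pt "0 0 0 8 -18.8 6 0"

```text
time: 9.7
position: [0.5519, -0.2406, 0.1186]
tool_rot: [-0.454, -3.107, -0.002]
ft_force: [0.1, -0.6, -2.2]
grip_width: 0.039
grip_force: 39.8
```

```bash
python3 - <<'E'
from h import *
s=ctrl.get_state(); print(s["position"],s["ft_force"].round(1))
o=[]
for n in("scene","top"):
    b,K,T=grab(n); u,v=map(int,proj(K,T,(.54,-.277,.08))); o.append(cv2.resize(b[v-60:v+60,u-60:u+60],(400,400),interpolation=cv2.INTER_CUBIC))
cv2.imwrite("pics/g4.png",np.hstack(o))
E
```

```text
[ 0.55188764 -0.24063016  0.11858792] [ 0.1 -0.6 -2.2]
```

View pics/g4.png

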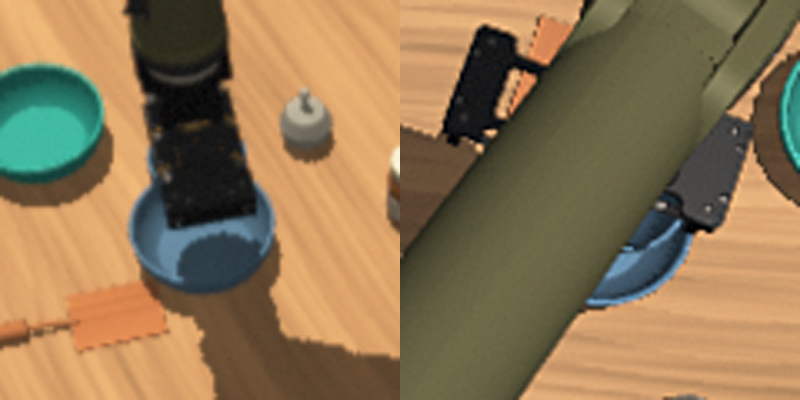

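The small bowl is held over the large one: scene half (200,190) above the large bowl at (205,235), with its shadow inside it. Now I lower it gently.

Call:
carry_out --pt "0 0 0 0 0 -4 0" --pt "0 0 0 0 0 -6 0" --pt "0 0 0 0 0 -7.5 0" --pt "0 0 0 0 0 -8.2 0" --pt "0 0 0 0 0 -8.6 0" --pt "0 0 0 0 0 -8.6 0"

```text
time: 10.4
position: [0.5529, -0.2422, 0.034]
tool_rot: [0.454, 3.108, 0.0]
ft_force: [0.0, 0.5, -1.5]
grip_width: 0.041
grip_force: 39.7
```

Call:
carry_out --pt "0 0 0 0 0 -0.2 0" --pt "0 0 0 0 0 -0.4 0" --pt "0 0 0 0 0 -0.6 0" --pt "0 0 0 0 0 -0.6 0"

```text
time: 10.8
position: [0.5539, -0.2412, 0.0283]
tool_rot: [0.453, 3.107, 0.002]
ft_force: [1.8, 4.6, 5.5]
grip_width: 0.039
grip_force: 40.2
```

Contact pushes the tool towards +y, so the small bowl's foot has met the large bowl's −y slope. I'll lift a little, centre it, and lower again.

Call:
carry_out --pt "0 0 0 0 0 0.4 0" --pt "0 0 0 0.15 0.5 0.4 0" --pt "0 0 0 0.15 0.5 0.2 0" --pt "0 0 0 0.15 0.5 0 0" --pt "0 0 0 0.15 0.5 0 0"

```text
time: 11.3
position: [0.5547, -0.2356, 0.0275]
tool_rot: [0.453, 3.108, 0.003]
ft_force: [0.9, 4.7, 5.7]
grip_width: 0.048
grip_force: 40.3
```

Call:
carry_out --pt "0 0 0 0 0 -0.1 0.03" --pt "0 0 0 0 0 -0.1 0.08" --pt "0 0 0 0 0 -0.1 0.12" --pt "0 0 0 0 0 -0.1 0.12" --pt "0 0 0 0 0 -0.1 0.12"

```text
time: 11.8
position: [0.5532, -0.2381, 0.0261]
tool_rot: [-0.456, -3.107, 0.001]
ft_force: [-0.2, 1.0, 0.1]
grip_width: 0.112
grip_force: 0.0
```

Call:
carry_out --pt "0 0 0 0 0 1 0.12" --pt "0 0 0 0 0 3 0.12" --pt "0 0 0 0 0 7 0.12" --pt "0 0 0 0 0 12 0.12" --pt "0 0 0 -5 5 15 0.4" --pt "0 0 0 -8 10 15 0.6" --pt "0 0 0 -11 15 15 0.6" --pt "0 0 0 -11 20 15 0.6" --pt "0 0 0 -11 20 15 0.6" --pt "0 0 0 -11 20 15 0.6"

```text
time: 12.8
position: [0.4429, -0.0322, 0.1772]
tool_rot: [0.442, 3.11, 0.005]
ft_force: [0.4, 0.1, -0.0]
grip_width: 0.553
grip_force: 0.0
```

```bash
python3 - <<'E'
from h import *
s=ctrl.get_state(); print(s["time"],s["position"])
o=[]
for n in("scene","top"):
    b,K,T=grab(n); u,v=map(int,proj(K,T,(.54,-.277,.05))); o.append(cv2.resize(b[v-50:v+50,u-50:u+50],(400,400),interpolation=cv2.INTER_CUBIC))
    print(n,bowl_fit(n,b,K,T,(u,v),.048,.072))
cv2.imwrite("pics/g5.png",np.hstack(o))
E
```

```text
12.8 [ 0.44293901 -0.03217606  0.17720135]
scene (array([ 0.54437732, -0.27211377]), np.float64(0.002934315156374316))
top (array([ 0.53837175, -0.27847604]), np.float64(0.0011432526066439068))
```

View pics/g5.png

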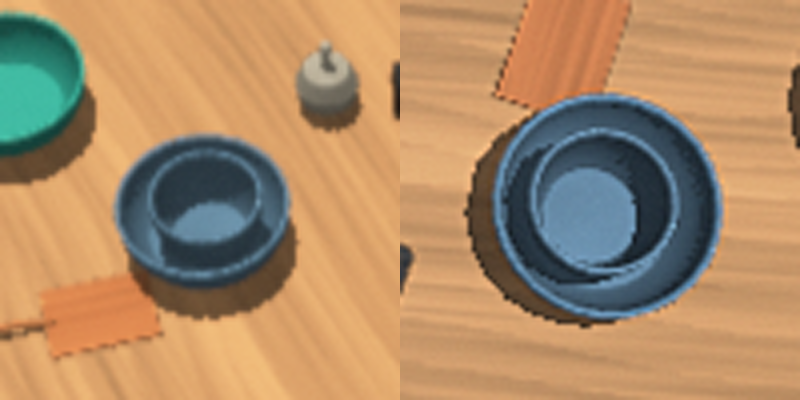

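The bowls are nested upright, concentric in both halves, and the large bowl has not moved. The earlier pad heights puzzle me, so I'll check the camera heights by triangulation.

```bash
python3 - <<'E'
from h import *
a,K2,T2=grab("scene"); b,K,T=grab("top")
def mask(i,lo,hi): return cv2.inRange(cv2.cvtColor(i,cv2.COLOR_BGR2HSV),lo,hi)
def comp(m,px):
    cs=[c for c in cv2.findContours(m,cv2.RETR_EXTERNAL,cv2.CHAIN_APPROX_NONE)[0] if cv2.contourArea(c)>120]
    return min(cs,key=lambda c:np.hypot(*(c[:,0].mean(0)-px)))
# spatula blade extreme corners
o,h=(5,130,120),(14,255,255)
A,B=mask(a,o,h),mask(b,o,h)
ca=cv2.boxPoints(cv2.minAreaRect(comp(A,(252,214)))); cb=cv2.boxPoints(cv2.minAreaRect(comp(B,(430,211))))
print("scene blade",ca.round(1).tolist()); print("top blade",cb.round(1).tolist())
for p in cb:
    q=proj(K2,T2,onz(K,T,p,.0)); d=ca-q; i=np.argmin(np.hypot(*d.T)); print("blade tri",tri([ray(K,T,p),ray(K2,T2,ca[i])]).round(4), d[i].round(1))
for nm,lo,hi,p,q in(("turq",(80,100,40),(95,255,255),(523,225),(228,156)),("green",(50,100,40),(75,255,255),(303,294),(368,247)),("large",(98,70,40),(120,255,255),(440,252),(278,187))):
    ea=comp(mask(a,lo,hi),q)[:,0]; eb=comp(mask(b,lo,hi),p)[:,0]
    # leftmost/rightmost of the outline along the image baseline: use mid of extreme columns and rows (far rim)
    print(nm,"ellipse tri",tri([ray(K,T,cv2.fitEllipse(eb)[0]),ray(K2,T2,cv2.fitEllipse(ea)[0])]).round(4), ctrl.get_state()["time"])
E
```

```text
scene blade [[179.1999969482422, 228.60000610351562], [184.6999969482422, 190.89999389648438], [277.1000061035156, 204.5], [271.5, 242.1999969482422]]
top blade [[411.70001220703125, 224.5], [443.5, 133.60000610351562], [467.6000061035156, 142.10000610351562], [435.79998779296875, 233.0]]
blade tri [ 0.5903 -0.1966  0.0851] [  8.9 -14. ]
blade tri [ 0.8697 -0.2851  0.0345] [-5.3 -7.4]
blade tri [ 0.8809 -0.363  -0.0638] [-3.5 10.3]
blade tri [ 0.5816 -0.2586  0.0079] [12.7  2.4]
turq ellipse tri [ 0.6298 -0.4878  0.0331] 13.0
green ellipse tri [0.4088 0.0518 0.0416] 13.0
large ellipse tri [ 0.5413 -0.2816  0.0352] 13.0
```

Triangulation says nothing clear because the walls bias the ellipses. Contact is more reliable, so I carry on with the push and a low tip. The tool needs to face along the push line, with its tips tilted 15° forward.

```bash
python3 - <<'E'
from h import *
from scipy.spatial.transform import Rotation as R
s=ctrl.get_state(); R0=R.from_rotvec(s["tool_rot"]); y=R0.as_matrix()[:,1]; print(np.degrees(np.arctan2(y[1],y[0])))
d=np.array([.587-.540,.046+.277]); d/=np.linalg.norm(d); e=np.array([d[1],-d[0],0])
z=np.cross(e,[0,0,-1]); ys=e
from numpy import radians as r
def goal(sy):
    t=r(15); Z=np.array([d[0]*np.sin(t),d[1]*np.sin(t),-np.cos(t)]); Y=sy*e; X=np.cross(Y,Z); return R.from_matrix(np.c_[X,Y,Z])
for sy in(1,-1): print(sy,np.degrees((goal(sy)*R0.inv()).as_rotvec()).round(1))
start=np.array([.540,-.277])-d*.095; print("d",d,"start",start,"shift cm",((start-s["position"][:2])*100).round(1),s["position"])
E
```

```text
73.18488875448328
1 [ 13.8   8.8 -81. ]
-1 [  9.1 -14.3  97.9]
d [0.1439944 0.9895785] start [ 0.52632053 -0.37100996] shift cm [  8.2 -33.2] [ 0.44429955 -0.03907914  0.17686802]
```

Call:
carry_out --pt "13.8 8.8 -81 8.2 -33.2 -2 0.6" --pt "13.8 8.8 -81 8.2 -33.2 -2 0.6" --pt "13.8 8.8 -81 8.2 -33.2 -2 0.6" --pt "13.8 8.8 -81 8.2 -33.2 -2 0.6" --pt "13.8 8.8 -81 8.2 -33.2 -2 0.6" --pt "13.8 8.8 -81 8.2 -33.2 -2 0.6" --pt "13.8 8.8 -81 8.2 -33.2 -2 0.6" --pt "13.8 8.8 -81 8.2 -33.2 -2 0.6" --pt "13.8 8.8 -81 8.2 -33.2 -2 0.6" --pt "13.8 8.8 -81 8.2 -33.2 -2 0.6" --pt "13.8 8.8 -81 8.2 -33.2 -2 0.6" --pt "13.8 8.8 -81 8.2 -33.2 -2 0.6"

```text
time: 14.2
position: [0.5252, -0.3706, 0.1563]
tool_rot: [-2.233, -1.937, -0.293]
ft_force: [0.5, 0.4, 0.7]
grip_width: 0.597
grip_force: 0.0
```

Call:
carry_out --pt "0 0 0 0 0 -5 0.6" --pt "0 0 0 0 0 -9 0.6" --pt "0 0 0 0 0 -12 0.6" --pt "0 0 0 0 0 -13.5 0.6" --pt "0 0 0 0 0 -14.5 0.6" --pt "0 0 0 0 0 -14.5 0.6"

```text
time: 14.8
position: [0.5259, -0.3691, 0.0112]
tool_rot: [-2.232, -1.937, -0.294]
ft_force: [-0.3, 0.7, 0.5]
grip_width: 0.597
grip_force: 0.0
```

```bash
python3 - <<'E'
from h import *
s=ctrl.get_state(); print(s["time"],s["position"],s["ft_force"].round(1),s["joint_positions"].round(2))
b,K,T=grab("scene"); print(bowl_fit("",b,K,T,(278,187),.048,.072))
E
```

```text
14.8 [ 0.52594227 -0.36912381  0.01121914] [-0.3  0.7  0.5] [ 0.06  0.76  0.95  1.55 -0.79  1.4   1.04]
(array([ 0.54503866, -0.27356821]), np.float64(0.002775917051400728))
```

Call:
carry_out --pt "0 0 0 0.15 1 0 0.6" --pt "0 0 0 0.3 2 0 0.6" --pt "0 0 0 0.4 2.7 0 0.6" --pt "0 0 0 0.5 3.4 0 0.6" --pt "0 0 0 0.6 4.2 0 0.6" --pt "0 0 0 0.75 5.2 0 0.6" --pt "0 0 0 0.9 6.3 0 0.6" --pt "0 0 0 1.1 7.5 0 0.6" --pt "0 0 0 1.25 8.7 0 0.6" --pt "0 0 0 1.45 9.9 0 0.6" --pt "0 0 0 1.5 10.5 0 0.6" --pt "0 0 0 1.5 10.5 0 0.6"

```text
time: 16.05
position: [0.5415, -0.264, 0.0123]
tool_rot: [-2.233, -1.938, -0.296]
ft_force: [0.8, -2.3, 2.9]
grip_width: 0.595
grip_force: 1.3
```

```bash
python3 - <<'E'
from h import *
s=ctrl.get_state(); print(s["time"],s["position"],s["ft_force"].round(1))
b,K,T=grab("scene"); print(bowl_fit("",b,K,T,(286,202),.048,.072)); cv2.imwrite("pics/p1.png",b)
E
```

```text
16.05 [ 0.54145839 -0.26395218  0.01227589] [ 0.8 -2.3  2.9]
(array([ 0.55509288, -0.19082382]), np.float64(0.002626935527280805))
```

Call:
carry_out --pt "0 0 0 0.15 0.8 0 0.6" --pt "0 0 0 0.3 2 0 0.6" --pt "0 0 0 0.5 3.5 0 0.6" --pt "0 0 0 0.75 5 0 0.6" --pt "0 0 0 1 6.5 0 0.6" --pt "0 0 0 1.2 8 0 0.6" --pt "0 0 0 1.4 9.5 0 0.6" --pt "0 0 0 1.7 11 0 0.6" --pt "0 0 0 1.9 12.5 0 0.6" --pt "0 0 0 2.1 14 0 0.6" --pt "0 0 0 2.25 15 0 0.6" --pt "0 0 0 2.25 15 0 0.6"

```text
time: 17.3
position: [0.5635, -0.1129, 0.0115]
tool_rot: [-2.231, -1.937, -0.295]
ft_force: [1.3, -0.9, 1.4]
grip_width: 0.598
grip_force: 0.8
```

```bash
python3 - <<'E'
from h import *
s=ctrl.get_state(); print(s["time"],s["position"],s["ft_force"].round(1))
b,K,T=grab("scene"); print(bowl_fit("",b,K,T,(302,241),.048,.072)); cv2.imwrite("pics/p2.png",b)
a,K,T=grab("top"); cv2.imwrite("pics/p2t.png",a); print(bowl_fit("",a,K,T,(340,245),.048,.072))
E
```

```text
17.3 [ 0.56351174 -0.11294615  0.01152729] [ 1.3 -0.9  1.4]
(array([ 0.57849962, -0.04114716]), np.float64(0.01669124318309294))
(array([ 0.57045311, -0.04630918]), np.float64(0.0035948470325083883))
```

Call:
carry_out --pt "0 0 0 0.3 0.8 0 0.6" --pt "0 0 0 0.6 2 0 0.6" --pt "0 0 0 0.9 3.3 0 0.6" --pt "0 0 0 1.2 4.6 0 0.6" --pt "0 0 0 1.4 5.8 0 0.6" --pt "0 0 0 1.4 6.8 0 0.6" --pt "0 0 0 1.4 7.6 0 0.6" --pt "0 0 0 1.4 8 0 0.6" --pt "0 0 0 1.4 8 0 0.6"

```text
time: 18.3
position: [0.5772, -0.0327, 0.0114]
tool_rot: [-2.231, -1.936, -0.296]
ft_force: [0.1, -1.3, -1.3]
grip_width: 0.6
grip_force: 0.5
```

Call:
carry_out --pt "0 0 0 0 0.3 0 0.6" --pt "0 0 0 0 0.6 0 0.6" --pt "0 0 0 0 0.9 0 0.6" --pt "0 0 0 0 1.1 0 0.6"

```text
time: 18.7
position: [0.5773, -0.0233, 0.0114]
tool_rot: [-2.234, -1.936, -0.295]
ft_force: [0.3, -3.2, -0.9]
grip_width: 0.603
grip_force: 1.7
```

Call:
carry_out --pt "0 0 0 0 0.2 0 0.6" --pt "0 0 0 0 0.4 0 0.6" --pt "0 0 0 0 0.4 0 0.6"

```text
time: 19.0
position: [0.577, -0.0198, 0.0114]
tool_rot: [-2.234, -1.936, -0.294]
ft_force: [-0.9, -4.4, 0.0]
grip_width: 0.598
grip_force: 2.2
```

```bash
python3 - <<'E'
from h import *
s=ctrl.get_state(); print(s["time"],s["position"],s["ft_force"].round(1))
a,K,T=grab("top"); b,K2,T2=grab("scene"); cv2.imwrite("pics/p3t.png",a); cv2.imwrite("pics/p3.png",b)
m=cv2.inRange(cv2.cvtColor(a,cv2.COLOR_BGR2HSV),(98,70,40),(120,255,255)); n,l,st,ce=cv2.connectedComponentsWithStats(m); print([(st[j].tolist(),ce[j].round().tolist()) for j in range(1,n) if st[j,4]>30])
m=cv2.inRange(cv2.cvtColor(b,cv2.COLOR_BGR2HSV),(98,70,40),(120,255,255)); n,l,st,ce=cv2.connectedComponentsWithStats(m); print([(st[j].tolist(),ce[j].round().tolist()) for j in range(1,n) if st[j,4]>30])
E
```

```text
19.0 [ 0.57703737 -0.01981345  0.01135755] [-0.9 -4.4  0. ]
[([284, 197, 55, 55, 1158], [314.0, 229.0])]
[([291, 256, 22, 24, 215], [299.0, 269.0])]
```

Call:
carry_out --pt "0 0 0 0 0.15 0 0.6" --pt "0 0 0 0 0.3 0 0.6" --pt "0 0 0 0 0.3 0 0.6"

```text
time: 19.4
position: [0.5768, -0.0193, 0.0113]
tool_rot: [-2.238, -1.936, -0.291]
ft_force: [-2.1, -7.4, 0.2]
grip_width: 0.6
grip_force: 3.9
```

Call:
carry_out --pt "0 0 0 -0.15 0 0 0.6" --pt "0 0 0 -0.3 0 0 0.6" --pt "0 0 0 -0.3 0.1 0 0.6"

```text
time: 19.7
position: [0.5754, -0.0188, 0.0116]
tool_rot: [-2.241, -1.936, -0.294]
ft_force: [1.1, -10.3, -1.9]
grip_width: 0.6
grip_force: 5.1
```

Both V arms now carry the bowl: Fx is about 0 and Fy about −10 N with the bowl blocked. I'll back off, rise, and check.

Call:
carry_out --pt "0 0 0 0 -1 0 0.6" --pt "0 0 0 -0.4 -3 0 0.6" --pt "0 0 0 -1 -7 0 0.6" --pt "0 0 0 -1.4 -10 2 0.4" --pt "0 0 0 -1.4 -12 7 0" --pt "0 0 0 -1.4 -12 12 0" --pt "0 0 0 -1.4 -12 17 0" --pt "0 0 0 -1.4 -12 22 0" --pt "0 0 0 -1.4 -12 27 0" --pt "0 0 0 -1.4 -12 27 0"

```text
time: 20.7
position: [0.5631, -0.1351, 0.2885]
tool_rot: [-2.233, -1.943, -0.308]
ft_force: [0.6, -0.7, -0.7]
grip_width: 0.055
grip_force: 0.0
```

```bash
python3 - <<'E'
from h import *
from scipy.spatial.transform import Rotation as R
s=ctrl.get_state(); print(s["time"],s["position"],s["joint_positions"].round(2))
print(np.degrees((R.from_rotvec([0,np.pi,0])*R.from_rotvec(s["tool_rot"]).inv()).as_rotvec()).round(1))
a,K,T=grab("top"); b,K2,T2=grab("scene"); cv2.imwrite("pics/p4t.png",a); cv2.imwrite("pics/p4.png",b)
for i,k in((a,"top"),(b,"scene")):
    m=cv2.inRange(cv2.cvtColor(i,cv2.COLOR_BGR2HSV),(98,70,40),(120,255,255)); n,l,st,ce=cv2.connectedComponentsWithStats(m); print(k,[(st[j].tolist(),ce[j].round().tolist()) for j in range(1,n) if st[j,4]>30])
print(proj(K,T,(.5875,.046,.048)),proj(K,T,(.5875-.072,.046,.048)),proj(K,T,(.5875+.072,.046,.048)),proj(K,T,(.5875,.046-.072,.048)),proj(K,T,(.5875,.046+.072,.048)))
E
```

```text
20.7 [ 0.56311293 -0.13509899  0.28845123] [-0.55  0.3   1.16  1.5  -0.52  1.63  0.46]
[-13.4 -10.8  97.3]
top [([284, 197, 55, 55, 1318], [316.0, 230.0])]
scene [([292, 255, 21, 25, 207], [299.0, 269.0])]
[311.51155238 223.07190497] [309.02479522 251.04814114] [313.94810602 195.6604626 ] [340.01378493 225.33820484] [283.07012479 220.81043988]
```

The bowl stayed put: top bbox 284–338 × 197–251 against an expected 283–340 × 196–251. On to the wheel, turning the tool upright well clear of the hopper.

Call:
carry_out --pt "-13.4 -10.8 97.3 -6 22 2 0" --pt "-13.4 -10.8 97.3 -6 22 2 0" --pt "-13.4 -10.8 97.3 -6 22 2 0" --pt "-13.4 -10.8 97.3 -6 22 2 0" --pt "-13.4 -10.8 97.3 -6 22 2 0" --pt "-13.4 -10.8 97.3 -6 22 2 0" --pt "-13.4 -10.8 97.3 -6 22 2 0" --pt "-13.4 -10.8 97.3 -6 22 2 0" --pt "-13.4 -10.8 97.3 -6 22 2 0" --pt "-13.4 -10.8 97.3 -6 22 2 0" --pt "-13.4 -10.8 97.3 -6 22 2 0" --pt "-13.4 -10.8 97.3 -6 22 2 0"

```text
time: 22.0
position: [0.4985, 0.0864, 0.2994]
tool_rot: [0.005, -3.141, 0.016]
ft_force: [0.4, 0.1, 0.3]
grip_width: 0.006
grip_force: 0.0
```

```bash
cat > w.py <<'E'
from h import *
def wheel(a,K,T,z=.252,A=None,thr=60):
    """axis from the hub disc, spoke directions from dark pixels in polar form, mark direction"""
    m=cv2.inRange(cv2.cvtColor(a,cv2.COLOR_BGR2HSV),(0,0,0),(180,255,thr))
    ys,xs=np.nonzero(m); P=np.array([onz(K,T,(x,y),z)[:2] for x,y in zip(xs,ys)]); q=P-A; r=np.hypot(*q.T); th=np.degrees(np.arctan2(q[:,1],q[:,0]))%360
    return q,r,th
E
python3 - <<'E'
from w import *
s=ctrl.get_state(); print(s["position"],s["tool_rot"],s["joint_positions"].round(2))
for n in("top","scene"):
    b,K,T=grab(n); a=cv2.imread(f"pics/{n}0.png")
    hub=None
    for A in(np.array([.5815,.2555]),):
        q,r,th=wheel(a,K,T,.252,A)
        # spokes fit jointly: centre + angle, minimise distance to nearest spoke axis
        sel=(r>.028)&(r<.070); Q=q[sel]
        def f(p):
            d=Q-p[:2]; t=np.arctan2(d[:,1],d[:,0])-p[2]; R=np.hypot(*d.T); t=(t+np.pi/4)%(np.pi/2)-np.pi/4; return R*np.sin(t)
        o=least_squares(f,[0,0,np.radians(32)],loss='soft_l1',f_scale=.004); print(n,"axis",A+o.x[:2],"angle",np.degrees(o.x[2]),np.std(o.fun))
        c=o.x[:2]
        # mark: tab top at z=.259
        for z in(.217,.259):
            q2,r2,t2=wheel(a,K,T,z,A+c); k=(r2>.06)&(r2<.125)&(t2>140)&(t2<220); kk=k&(r2>.098 if z>.25 else r2<.1); print(z,"mark",t2[kk].mean() if kk.any() else None,kk.sum(),r2[kk].min() if kk.any() else None,r2[kk].max() if kk.any() else None)
E
```

```text
[0.49851712 0.08635236 0.29943741] [ 0.00467948 -3.14052117  0.01574248] [-1.17 -0.07  0.91  1.65  0.06  1.54  1.3 ]
top axis [0.5792571  0.25527049] angle 32.69421776975198 0.004184644432362582
0.217 mark 184.68791725145238 68 0.06024437830543204 0.09968944014280376
0.259 mark 181.2891546550717 53 0.09952356804345447 0.11730895870820747
scene axis [0.58538422 0.26054113] angle 32.53910501619234 0.006729964697566521
0.217 mark 206.08926033829317 66 0.060559578019732045 0.09914693938181296
0.259 mark 179.080540181882 26 0.09869764272665194 0.11306073044453732
```

Call:
carry_out --pt "0 0 0 8.5 22.4 0.5 0" --pt "0 0 0 8.5 22.4 0.5 0" --pt "0 0 0 8.5 22.4 0.5 0" --pt "0 0 0 8.5 22.4 0.5 0" --pt "0 0 0 8.5 22.4 0.5 0" --pt "0 0 0 8.5 22.4 0.5 0" --pt "0 0 0 8.5 22.4 -3 0" --pt "0 0 0 8.5 22.4 -5.5 0" --pt "0 0 0 8.5 22.4 -7 0" --pt "0 0 0 8.5 22.4 -7.6 0" --pt "0 0 0 8.5 22.4 -7.6 0"

```text
time: 23.2
position: [0.585, 0.3085, 0.225]
tool_rot: [0.009, 3.14, -0.014]
ft_force: [0.2, -0.2, -0.4]
grip_width: 0.007
grip_force: 0.0
```

Call:
carry_out --pt "0 0 0 -0.8 0.2 0 0" --pt "0 0 0 -1.7 0.1 0 0" --pt "0 0 0 -2.6 -0.3 0 0" --pt "0 0 0 -3.5 -0.7 0 0" --pt "0 0 0 -4.2 -1.4 0 0" --pt "0 0 0 -4.2 -1.4 0 0"

```text
time: 23.8
position: [0.5427, 0.2935, 0.2261]
tool_rot: [0.009, 3.139, -0.012]
ft_force: [0.5, -0.0, -0.8]
grip_width: 0.004
grip_force: 0.0
```

```bash
python3 - <<'E'
from w import *
s=ctrl.get_state(); print(s["time"],s["position"],s["ft_force"].round(1))
for n,A in(("top",(.5793,.2553)),("scene",(.5854,.2605))):
    a,K,T=grab(n); cv2.imwrite(f"pics/w1{n}.png",a); q,r,th=wheel(a,K,T,.252,np.array(A))
    for lo,hi in((35,70),(82,97)):
        k=(r>lo/1e3)&(r<hi/1e3); h=np.histogram(th[k],36,(0,360))[0]; print(n,lo,[(10*i,int(v)) for i,v in enumerate(h) if v])
E
```

```text
23.8 [0.54268026 0.29346817 0.22610158] [ 0.5 -0.  -0.8]
top 35 [(20, 27), (30, 63), (40, 68), (50, 60), (60, 53), (70, 54), (80, 54), (90, 64), (100, 64), (110, 66), (120, 63), (130, 65), (140, 48), (150, 11), (160, 2), (170, 2), (180, 17), (190, 24), (200, 39), (210, 56), (220, 13), (230, 8), (240, 2), (280, 2), (290, 37), (300, 61), (310, 15), (320, 8), (330, 2)]
top 82 [(20, 12), (30, 28), (50, 31), (60, 47), (70, 31), (80, 7), (120, 1), (130, 11), (140, 14), (180, 20)]
scene 35 [(20, 19), (30, 55), (40, 1), (110, 29), (120, 56), (130, 54), (140, 54), (150, 60), (160, 55), (170, 50), (180, 55), (190, 55), (200, 56), (210, 42), (220, 3), (290, 26), (300, 44), (310, 2)]
scene 82 [(20, 3), (30, 25), (110, 30), (120, 34), (130, 11), (140, 12), (150, 45), (160, 37), (170, 41), (180, 41), (190, 41), (200, 35), (210, 39), (220, 36), (230, 13), (240, 24)]
```

The wheel did not move: the pointer is still at about 32° while the finger passed over the spoke. The effective fingertips are therefore about 30 mm above the reported TCP, which fits the bowl grasp. I'll go back and come in lower, watching the force.

Call:
carry_out --pt "0 0 0 0 0 2 0" --pt "0 0 0 2 1 2 0" --pt "0 0 0 4.2 1.5 2 0" --pt "0 0 0 4.2 1.5 2 0" --pt "0 0 0 4.2 1.5 0 0" --pt "0 0 0 4.2 1.5 -0.5 0" --pt "0 0 0 4.2 1.5 -1 0" --pt "0 0 0 4.2 1.5 -1 0"

```text
time: 24.7
position: [0.5849, 0.3097, 0.2151]
tool_rot: [0.008, 3.14, -0.014]
ft_force: [0.4, -1.1, 0.2]
grip_width: 0.003
grip_force: 0.0
```

Call:
carry_out --pt "0 0 0 0 0 -0.3 0" --pt "0 0 0 0 0 -0.6 0" --pt "0 0 0 0 0 -0.6 0"

```text
time: 25.0
position: [0.5852, 0.3098, 0.2094]
tool_rot: [0.008, 3.139, -0.013]
ft_force: [0.1, -0.8, -0.2]
grip_width: 0.006
grip_force: 0.0
```

Still no contact below the dial height, which confirms the offset. Now I push.

Call:
carry_out --pt "0 0 0 0 0 -0.5 0" --pt "0 0 0 -0.8 0.1 -0.5 0" --pt "0 0 0 -1.75 -0.05 -0.5 0" --pt "0 0 0 -2.65 -0.4 -0.5 0" --pt "0 0 0 -3.5 -0.9 -0.5 0" --pt "0 0 0 -4.2 -1.5 -0.5 0" --pt "0 0 0 -4.2 -1.5 -0.5 0"

```text
time: 25.7
position: [0.5429, 0.295, 0.2054]
tool_rot: [0.007, 3.138, -0.009]
ft_force: [1.3, 0.6, -0.2]
grip_width: 0.007
grip_force: 0.3
```

```bash
cat >> w.py <<'E'
def show():
    s=ctrl.get_state(); print(s["time"],s["position"].round(4),s["ft_force"].round(1))
    for n,A in(("top",(.5793,.2553)),("scene",(.5854,.2605))):
        a,K,T=grab(n); q,r,th=wheel(a,K,T,.252,np.array(A))
        for lo,hi in((35,70),(82,97)):
            k=(r>lo/1e3)&(r<hi/1e3); h=np.histogram(th[k],36,(0,360))[0]; print(n,lo,[(10*i,int(v)) for i,v in enumerate(h) if v>2])
E
python3 -c "
from w import *
show()"
```

```text
25.7 [0.5429 0.295  0.2054] [ 1.3  0.6 -0.2]
top 35 [(30, 13), (40, 56), (50, 56), (60, 51), (70, 55), (80, 50), (90, 57), (100, 63), (110, 66), (120, 63), (130, 65), (140, 66), (150, 48), (160, 25), (170, 11), (180, 17), (190, 33), (200, 49), (210, 42), (220, 18), (230, 18), (240, 65), (250, 23), (280, 3), (290, 6), (300, 9), (310, 4), (320, 21), (330, 65), (340, 20)]
top 82 [(50, 29), (60, 47), (70, 27), (130, 6), (140, 14), (180, 20)]
scene 35 [(50, 9), (60, 63), (70, 6), (110, 23), (120, 48), (130, 61), (140, 54), (150, 57), (160, 57), (170, 57), (180, 55), (190, 55), (200, 47), (210, 25), (220, 8), (230, 9), (240, 52), (250, 11), (320, 16), (330, 52), (340, 5)]
scene 82 [(60, 24), (100, 5), (110, 32), (120, 30), (130, 4), (140, 33), (150, 45), (160, 41), (170, 41), (180, 41), (190, 41), (200, 28), (210, 37), (220, 27), (240, 7)]
```

Call:
carry_out --pt "0 0 0 -0.6 -0.75 0 0" --pt "0 0 0 -1.05 -1.6 0 0" --pt "0 0 0 -1.4 -2.5 0 0" --pt "0 0 0 -1.55 -3.4 0 0" --pt "0 0 0 -1.55 -4.4 0 0" --pt "0 0 0 -1.4 -5.3 0 0" --pt "0 0 0 -1.05 -6.2 0 0" --pt "0 0 0 -0.6 -7.05 0 0" --pt "0 0 0 0 -7.8 0 0" --pt "0 0 0 0 -7.8 0 0"

```text
time: 26.8
position: [0.5421, 0.2171, 0.2041]
tool_rot: [-0.008, -3.142, 0.012]
ft_force: [-1.1, 2.4, 1.0]
grip_width: 0.003
grip_force: 1.2
```

```bash
python3 -c "
from w import *
show()"
```

```text
26.8 [0.5421 0.2171 0.2041] [-1.1  2.4  1. ]
top 35 [(210, 27), (220, 63), (230, 61), (240, 66), (250, 64), (260, 65), (270, 63), (280, 58), (290, 51), (300, 56), (310, 42), (320, 29), (330, 61), (340, 48), (350, 23)]
top 82 [(0, 3), (70, 3), (100, 12), (110, 13), (200, 12), (230, 3), (240, 38), (250, 48), (260, 46), (270, 45), (280, 8), (350, 32)]
scene 35 [(50, 8), (60, 62), (70, 16), (120, 4), (130, 17), (140, 29), (150, 60), (160, 59), (170, 57), (180, 24), (190, 19), (200, 38), (210, 45), (220, 45), (230, 52), (240, 52), (250, 25), (320, 14), (330, 53), (340, 6)]
scene 82 [(150, 26), (160, 41), (170, 41), (180, 14), (190, 11), (200, 37), (210, 29), (220, 33), (230, 37), (240, 39), (250, 23)]
```

Call:
carry_out --pt "0 0 0 0.6 -0.45 0 0" --pt "0 0 0 1.15 -0.8 0 0" --pt "0 0 0 1.65 -1.1 0 0" --pt "0 0 0 1.65 -1.1 0 0" --pt "0 0 0 0.6 -0.9 0 0" --pt "0 0 0 -0.5 -0.7 0 0" --pt "0 0 0 -0.5 -0.7 5 0" --pt "0 0 0 -0.5 -0.7 8 0" --pt "0 0 0 -4 -6 10 0" --pt "0 0 0 -8 -12 10 0" --pt "0 0 0 -10 -18 10 0" --pt "0 0 0 -10 -18 10 0"

```text
time: 28.1
position: [0.4432, 0.0345, 0.3035]
tool_rot: [0.008, 3.14, -0.023]
ft_force: [-6.8, -40.5, 18.1]
grip_width: 0.004
grip_force: 0.0
```

```bash
cat >> w.py <<'E'
def fit(n,A0,thr=60):
    a,K,T=grab(n); cv2.imwrite(f"pics/wz_{n}.png",a); q,r,th=wheel(a,K,T,.252,np.array(A0),thr); Q=q[(r>.028)&(r<.068)]
    def f(p):
        d=Q-p[:2]; t=np.arctan2(d[:,1],d[:,0])-p[2]; t=(t+np.pi/4)%(np.pi/2)-np.pi/4; return np.hypot(*d.T)*np.sin(t)
    best=min((least_squares(f,[0,0,np.radians(x)],loss='soft_l1',f_scale=.004) for x in(45,65,85,105)),key=lambda o:o.cost)
    c=best.x[:2]; ang=np.degrees(best.x[2])%90+90; d=q-c; rr=np.hypot(*d.T); t=np.degrees(np.arctan2(d[:,1],d[:,0]))%360
    k=(rr>.08)&(rr<.094)&(t>130)&(t<215); print(n,"axis",A0+c,"spoke angle",ang.round(2),"tip px angle",t[k].mean().round(2),k.sum())
    C=A0+c; q2,r2,t2=wheel(a,K,T,.259,C,thr); k=(r2>.099)&(r2<.118)&(t2>150)&(t2<210); print(" mark at tab top",t2[k].mean().round(2),k.sum())
E
python3 -c "
from w import *
s=ctrl.get_state(); print(s['time'],s['position'])
fit('top',(.5793,.2553)); fit('scene',(.5854,.2605))
a=cv2.imread('pics/wz_top.png')[130:270,155:275]; b=cv2.imread('pics/wz_scene.png')[245:365,310:425]
cv2.imwrite('pics/wz.png',np.hstack([cv2.resize(a,(400,467),interpolation=cv2.INTER_CUBIC),cv2.resize(b,(400,467),interpolation=cv2.INTER_CUBIC)]))"
```

```text
28.1 [0.4432042  0.03453043 0.30348912]
top axis [0.57968171 0.25554873] spoke angle 175.52 tip px angle 177.84 60
 mark at tab top 181.36 54
scene axis [0.58614464 0.25971409] spoke angle 175.35 tip px angle 176.23 33
 mark at tab top 178.6 34
```

```bash
python3 -c "
from w import *
grab('scene');s=ctrl.get_state(); print(s['time'],s['position'],s['ft_force'],s['torque'],s['joint_positions'].round(2),s['qd'].round(2))"
```

```text
28.25 [0.44311755 0.03354036 0.30306566] [ 0.35579292 -0.55968598  0.5066209 ] [0.11867705 0.04204382 0.04493548] [-1.16 -0.3   0.82  1.76  0.23  1.59  1.2 ] [-0.06 -0.   -0.02 -0.03 -0.05 -0.02 -0.  ]
```

View pics/wz.png

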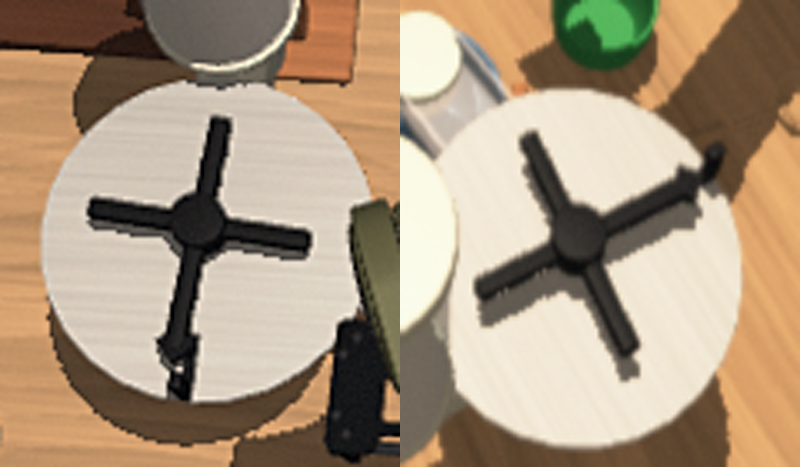

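The picture (top half left, scene half right) shows the pointer tip at about (180,345) and (695,185), a few degrees short of the mark at (180,378) and (712,160). The −40 N reading was a transient as joint 2 reached its range end in that fast retreat, and it reads about 0 now; I'll keep further out. Next I refine the mark angle using the edges of the tab's top.

```bash
python3 -c "
from w import *
for n,C,sg in(('top',(.5797,.2555),1),('scene',(.5861,.2597),-1)):
    _,K,T=grab(n); a=cv2.imread(f'pics/wz_{n}.png'); g=cv2.cvtColor(a,cv2.COLOR_BGR2GRAY).astype(np.float32); 
    # sample brightness profile across the tab top at z=.259, several radii; find the edge on the far-from-body side
    for r in(.104,.107,.110,.113):
        ys=np.arange(-.014,.0141,.0005); uv=np.array([proj(K,T,(C[0]-r,C[1]+y,.259)) for y in ys],np.float32)
        v=cv2.remap(g,uv[:,0].reshape(1,-1),uv[:,1].reshape(1,-1),cv2.INTER_LINEAR)[0]
        print(n,r,v[::2].round().astype(int).tolist())
"
```

```text
top 0.104 [220, 212, 164, 118, 72, 26, 23, 24, 21, 16, 13, 12, 15, 23, 28, 26, 22, 14, 5, 85, 174, 202, 214, 216, 212, 209, 208, 207, 207]
top 0.107 [221, 206, 176, 137, 89, 51, 27, 7, 6, 5, 7, 8, 20, 35, 38, 34, 29, 21, 27, 61, 103, 156, 206, 210, 213, 211, 208, 208, 207]
top 0.11 [221, 205, 190, 146, 96, 55, 17, 3, 8, 11, 11, 12, 22, 33, 33, 33, 28, 22, 24, 30, 76, 160, 211, 217, 220, 217, 214, 214, 214]
top 0.113 [217, 220, 211, 157, 106, 57, 7, 3, 7, 8, 7, 7, 7, 7, 6, 7, 22, 34, 44, 55, 116, 188, 211, 216, 217, 215, 213, 213, 213]
scene 0.104 [72, 74, 75, 75, 74, 74, 72, 68, 62, 54, 45, 35, 28, 28, 27, 25, 21, 16, 14, 12, 10, 14, 20, 26, 36, 49, 58, 64, 68]
scene 0.107 [72, 74, 74, 75, 75, 73, 69, 63, 55, 50, 46, 44, 44, 45, 42, 37, 31, 24, 18, 15, 19, 28, 37, 49, 59, 65, 68, 70, 71]
scene 0.11 [73, 74, 75, 76, 75, 74, 72, 64, 56, 48, 46, 45, 44, 43, 41, 37, 32, 29, 28, 31, 39, 50, 60, 67, 71, 73, 74, 74, 74]
scene 0.113 [69, 72, 74, 75, 76, 75, 70, 64, 57, 52, 47, 44, 43, 41, 39, 37, 38, 44, 52, 63, 68, 70, 72, 73, 74, 74, 74, 73, 73]
```

The tab lies at y ≈ 0.2575 in both views. The axis, corrected for the visible spoke sides, is at y ≈ 0.2573. That puts the mark at about 180°, and the pointer at 175.4° needs about 4.5° more.

Call:
carry_out --pt "0 0 0 2 4 0 0" --pt "0 0 0 5 9 0 0" --pt "0 0 0 8 14 0 0" --pt "0 0 0 9.4 17.7 0 0" --pt "0 0 0 9.4 17.7 0 0" --pt "0 0 0 9.4 17.7 0 0"

```text
time: 28.95
position: [0.5368, 0.2179, 0.3037]
tool_rot: [-0.002, 3.139, -0.018]
ft_force: [-0.6, -0.5, -0.1]
grip_width: 0.005
grip_force: 0.0
```

Call:
carry_out --pt "0 0 0 0.6 -1.2 -2 0" --pt "0 0 0 0.6 -1.2 -6 0" --pt "0 0 0 0.6 -1.2 -8.5 0" --pt "0 0 0 0.6 -1.2 -9.9 0" --pt "0 0 0 0.6 -1.2 -9.9 0"

```text
time: 29.45
position: [0.5422, 0.2014, 0.205]
tool_rot: [0.008, 3.14, -0.012]
ft_force: [-0.3, -0.4, 0.4]
grip_width: 0.007
grip_force: 0.0
```

Call:
carry_out --pt "0 0 0 0.6 0.45 0 0" --pt "0 0 0 1.2 0.45 0 0" --pt "0 0 0 1.6 0.45 0 0" --pt "0 0 0 1.8 0.45 0 0" --pt "0 0 0 2.0 0.45 0 0" --pt "0 0 0 2.0 0.45 0 0"

```text
time: 30.05
position: [0.5636, 0.2067, 0.2056]
tool_rot: [0.008, 3.139, -0.013]
ft_force: [-4.5, 1.5, 3.3]
grip_width: 0.005
grip_force: 1.6
```

```bash
python3 -c "
from w import *
s=ctrl.get_state(); print(s['time'],s['position'],s['ft_force'])
a,K,T=grab('scene'); q,r,th=wheel(a,K,T,.252,np.array((.5861,.2597)))
for lo,hi,t in((.03,.07,85),(.03,.07,355),(.03,.068,175),(.08,.094,176)):
    d=(th-t+180)%360-180; k=(r>lo)&(r<hi)&(abs(d)<16); print(t,(t+d[k].mean()).round(2),k.sum())
b=cv2.imread('pics/wz_scene.png'); q,r,th=wheel(b,K,T,.252,np.array((.5861,.2597)))
for lo,hi,t in((.03,.07,85),(.03,.07,355),(.03,.068,175),(.08,.094,176)):
    d=(th-t+180)%360-180; k=(r>lo)&(r<hi)&(abs(d)<16); print('before',t,(t+d[k].mean()).round(2),k.sum())
"
```

```text
30.05 [0.5635808  0.20667591 0.20556295] [-4.53316923  1.45668314  3.26526126]
85 90.34 116
355 359.78 96
175 174.83 180
176 175.84 75
before 85 85.36 96
before 355 355.42 92
before 175 175.25 89
before 176 176.13 34
```

Call:
carry_out --pt "0 0 0 -0.5 0 0 0" --pt "0 0 0 -1.6 0 0 0" --pt "0 0 0 -2 0 3 0" --pt "0 0 0 -2 0 7 0" --pt "0 0 0 -2 0 10 0" --pt "0 0 0 -4 -5 12 0" --pt "0 0 0 -5 -9 12 0" --pt "0 0 0 -5 -13 12 0" --pt "0 0 0 -5 -16 12 0" --pt "0 0 0 -5 -17 12 0" --pt "0 0 0 -5 -17 12 0" --pt "0 0 0 -5 -17 12 0"

```text
time: 31.3
position: [0.5137, 0.0384, 0.3253]
tool_rot: [0.005, 3.138, -0.013]
ft_force: [-0.4, 0.4, -0.5]
grip_width: 0.004
grip_force: 0.0
```

```bash
python3 -c "
from w import *
s=ctrl.get_state(); print(s['time'],s['position'],s['ft_force'].round(1),s['joint_positions'].round(2))
fit('top',(.5793,.2553)); fit('scene',(.5854,.2605))
for n,C in(('top',(.5797,.2555)),('scene',(.5861,.2597))):
    _,K,T=grab(n); a=cv2.imread(f'pics/wz_{n}.png'); q,r,th=wheel(a,K,T,.252,np.array(C))
    for lo,hi,t in((.03,.07,90),(.03,.07,0),(.03,.07,270),(.03,.068,180)):
        d=(th-t+180)%360-180; k=(r>lo)&(r<hi)&(abs(d)<16); print(n,t,(t+d[k].mean()).round(2),k.sum())
    m=cv2.inRange(cv2.cvtColor(a,cv2.COLOR_BGR2HSV),(98,70,40),(120,255,255)); N,l,st,ce=cv2.connectedComponentsWithStats(m); print([st[j].tolist() for j in range(1,N) if st[j,4]>30])
"
```

```text
31.3 [0.51365358 0.03843996 0.32526076] [-0.4  0.4 -0.5] [-1.19 -0.06  1.02  1.59  0.06  1.58  1.4 ]
top axis [0.57976763 0.25590855] spoke angle 179.72 tip px angle 180.77 46
 mark at tab top 181.59 55
scene axis [0.58589555 0.2601577 ] spoke angle 179.38 tip px angle 179.22 42
 mark at tab top 178.81 33
top 90 89.5 113
top 0 0.34 110
top 270 269.86 114
top 180 179.34 108
[]
scene 90 89.81 100
scene 0 -0.1 97
scene 270 269.38 85
scene 180 178.78 93
[[292, 256, 21, 24, 201]]
```

The pointer is within about 0.5° of the mark. The bowls are unchanged and the robot is clear, so I'm handing in.

```bash
python3 -c "
from bench import ctrl
print(ctrl.close_job())"
```

```text
the job is handed in; nothing more can be done
None
```

I handed the job in at about 31 s: the small blue bowl stands inside the large one, the pair rests against both V arms under the spout, and the pointer is within about 0.5° of the mark by my camera measurements. During one retreat joint 2 came to rest at its −0.3 rad range end, with a brief 40 N reading at the wrist, and I don't know how that is judged.

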